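# Raise the kit lane barrier and push the box through

## Task

Gently push the yellow counterweighted barrier arm up past its balance point so that it stays raised by itself, then push the blue kit box along the lane, under the raised barrier, until it stands wholly on the green pad. Only push with the fingers: do not grip or lift anything, keep the box upright and flat on the table, and leave the jar, the metal bracket and the tape measure where they are.

Things in the scene. Friction and masses are not known exactly. Their poses are not given: they have to be found in the camera images.
- gate: Fixed kit lane. Origin on the table, mid-lane, below the closed barrier arm; y runs along the lane (box travels to +y), x across it, away from the robot, to the hinge post; z up. Two rails 20 mm wide and high, y -210 to 210 mm, inner faces at x = -55 and 55 mm; lane floor is the table. Post 106 mm high, 50 mm wide, x 85 to 115 mm; arm rest 75 mm high at x = 65 mm on the far rail
- barrier (a joint): Barrier arm angle, rad: 0 = closed, level across the lane; grows as the free end rises; upper stop 1.75, just past upright. Grey counterweight disc above the hinge. Balance point 0.75 to 0.85: below it the arm falls shut, beyond it sinks by itself, slowly damped, to the upper stop and stays. Lifting at the crossbar takes 1.5 to 2 N when closed, less higher up; over 25 N is too rough
- hinge (a point): Hinge axis of the barrier, 100 mm along the gate's +x from its origin and 85 mm above the table; the axis is parallel to the gate's y
- crossbar (a point): Centre of the crossbar at the arm's free end: a free-turning black roller, 24 mm thick, 100 mm long, parallel to the gate's y, 190 mm from the hinge axis; moves with the arm. Closed: at the gate's x = -90 mm, 85 mm above the table, free space under it. The arm is a yellow and black 20 by 20 mm square bar from the roller's fork to the hinge
- pad (a point): Centre of the green pad marked on the lane's floor, on the table surface, 115 mm along the gate's +y from its origin; the pad is 150 mm long along the lane and 108 mm wide
- kitbox: Loose closed blue box with grey lid, 95 by 95 mm, 90 mm high, 0.35 to 0.7 kg, in the lane at the gate's -y side of the barrier, nearly square to the lane. The closed arm (underside 75 mm up) blocks it. Origin at the centre of its underside, z up
- jar: Closed jar with red cap, 52 mm in diameter, 75 mm high, standing loose on the robot's side of the lane; leave alone. Origin at the centre of its underside
- bracket: Loose aluminium angle bracket, 50 by 40 mm, 50 mm high, on the robot's side of the lane; leave alone. Origin at the centre of its underside
- tape: Loose orange tape measure, 60 by 34 mm, 58 mm high, on the robot's side of the lane; leave alone. Origin at the centre of its underside
Things that resemble listed ones, but are neither listed nor needed, are in the scene too. Of the things shaped like the kitbox, the blue one is meant.

How it is judged:
By the outcome, as a careful person would: the job done as asked, in the order asked, and still so for the second after the job is handed in, with the robot touching nothing.
It also fails if it takes over 48 s, if anything falls off the work surface, if the arm or the gripper's body presses on something with over 40 N, if the wrist force passes 120 N, or if a joint passes its speed limit or range.

## Robot

A 6-joint arm with a two-finger parallel gripper is mounted at the origin on the work surface. World frame = base frame: x ahead of the robot, y to its left, z up, the work surface at z = 0. Lengths are in m, angles in rad, forces in N, time in s.
With the tool pointing down it reaches from about 0.375 to 0.9 m from the base axis. Payload 3.1 kg.
Tool frame: the origin (TCP) lies midway between the tips of the shut fingers; the grasp point (between the pads) lies grip_point_offset behind it (grip_point_offset is the distance from the TCP to the grasp point, in m); y points along the fingers, z is the direction in which the jaws open and shut, and the axes are right-handed (so a half turn about y gives the same grasp; the last joint's range is limited). The gripper opens to 87 mm and grips with 3 to 60 N. Pads are 19 mm wide; open, the fingers measure 117 mm over their backs; the gripper's body (75 mm by 190 mm) begins 51 mm behind the grasp point.
Start: joints at [-1.478, 0.527, 1.433, -0, 1.181, -0.178], TCP at [0.167, -0.602, 0.223] pointing down, gripper open.
Joint ranges: [-3.08, 3.08], [-0.75, 2.2], [0.22, 2.44], [-1.43, 4.57], [0, 2.65], [-2.85, 2.85]. Speed limits (rad/s): [2.79, 2.79, 3.14, 3.14, 3.14, 3.14].

## Interface

Orientations are given as a unit quaternion [x, y, z, w].
In Python, from rig import * gives the robot as it stands.
- The arm moves only by the tool jog_arm, never from a script. Its argument "increments" is a list that holds one entry, the list of rows, each a list of 7 numbers: the turn, a rotation vector about the world's x, y, z in degrees, then the shift along the world's x, y, z in m, then the closure, from -1 (fully open) to 1 (shut), so that 0 is half open. In form: [[[rx, ry, rz, x, y, z, jaw], ...]]. A call has 1 to 8 rows; each row is the pose to reach, as a shift and turn from the pose measured when the call began; what a row does not reach only later rows make up. A row lasts 1/10 s, in which the tool goes at most 50 mm and 8.59 degrees, less where a joint would pass 70% of its speed; a pose out of reach is approached as far as the arm can. A call with a gripper value outside its range is refused whole. The fingers move at their own pace and stop on an object; "squeeze" is the grip in N (left out, the last holds). Time passes only in rows, so rows that repeat a pose let the fingers close. It gives the time, the measured TCP pose, the force and the opening at its end, in the units of the state.
- get_obs(): the state, without advancing time (a new reading comes with each control period).
- camera(name): name is "side" or "top"; returns the picture (384x512x3 uint8, red, green, blue); there is no depth.
- camera_info(name): a dict with "K" (3x3 intrinsics, pixels), "k1" (the pictures are not rectified: a ray, as slopes to the right and down, at radius r is drawn at 1 + k1 r^2 times it, then the intrinsics apply), "R" (3x3) and "t" (3): a world point X has camera coordinates R X + t. Camera axes: x right, y down, z forward; pixel columns grow to the right and rows downward; lengths in m; the calibration is good to about 2 mm. A picture is of the moment at which its call begins. camera_info takes no time and is no camera call.
- hand_in(): hands the job in, once; it reports no verdict.
The state is a dict: "time": time; "q": joint angles; "joint_velocities": joint speeds; "joint_torque": joint torques, N m; "position": TCP position; "tool_rot": TCP orientation; "ft_force": force on the tool from outside, world axes, zero at the start; "moment": the same for the moment, N m; "grip_width": finger opening in m.
Only numpy, scipy, OpenCV 4.12 (cv2) and the standard library are available. Lean on these libraries where they do the work, as an engineer would, in place of code of your own. Each camera call takes 0.05 s, during which the arm holds its last target.

## Working session

There is one attempt and no reset: what is moved stays moved. The work goes in short steps, Python scripts to look and compute and a tool call to move; the robot and the scene stay as the last step left them, time stands still between calls to the robot, and variables do not carry over. Pictures are saved under pics/ and viewed, and the job is handed in when it is done.

Besides the shell and the picture viewer there is one more tool, called after "Emit:" by a JSON object that holds its "name" and its "arguments", one argument or row to a line. jog_arm: Moves the arm, as the interface text tells. Its arguments: {"type":"object","properties":{"increments":{"type":"array","items":{"type":"array","items":{"type":"array","items":{"type":"number"}}}},"squeeze":{"type":"number"}},"required":["increments"]}

```bash
mkdir -p pics; ls; python3 - <<'E'
from rig import *
import cv2
for n in ("top","side"):
    im=camera(n); cv2.imwrite(f"pics/{n}0.png",im[:,:,::-1]); i=camera_info(n); print(n,i)
o=get_obs()
for k,v in o.items(): print(k,v)
try: print(grip_point_offset)
except Exception as e: print(e)
E
```

```text
pics
top {'K': array([[464.15723374,   0.        , 253.51040383],
       [  0.        , 464.15723374, 192.46539475],
       [  0.        ,   0.        ,   1.        ]]), 'k1': -0.05646876309428073, 'R': array([[-0.02725714, -0.9996174 , -0.00470152],
       [-0.9953076 ,  0.02757585, -0.09274883],
       [ 0.09284299,  0.00215139, -0.99567844]]), 't': array([0.0581052 , 0.54370981, 1.15402064])}
side {'K': array([[442.96773619,   0.        , 261.65700204],
       [  0.        , 442.96773619, 200.84546373],
       [  0.        ,   0.        ,   1.        ]]), 'k1': -0.053608315334398894, 'R': array([[-0.99159583, -0.12933148,  0.00332983],
       [-0.0669199 ,  0.49071357, -0.86874733],
       [ 0.11072239, -0.86166906, -0.49524438]]), 't': array([0.56830989, 0.06807375, 0.98205792])}
time 0.1
q [-1.47849658e+00  5.28383177e-01  1.43377839e+00  1.60723183e-05
  1.18140420e+00 -1.78503654e-01]
joint_velocities [ 0.00179242 -0.00133154 -0.00156676  0.00089328  0.00122836  0.00030242]
joint_torque [-5.62068919e-05 -4.40986311e+01 -1.77150679e+01  6.34859875e-02
  5.34466084e-02 -4.05521666e-05]
position [ 0.16715959 -0.60154357  0.22166202]
tool_rot [-0.09541368  0.70133145 -0.69993799  0.09548429]
ft_force [-0.01819776  0.48793741 -0.13779355]
moment [ 0.02224382 -0.02171621 -0.00501885]
grip_width 0.08729189051384738
0.0187
```

View pics/top0.png

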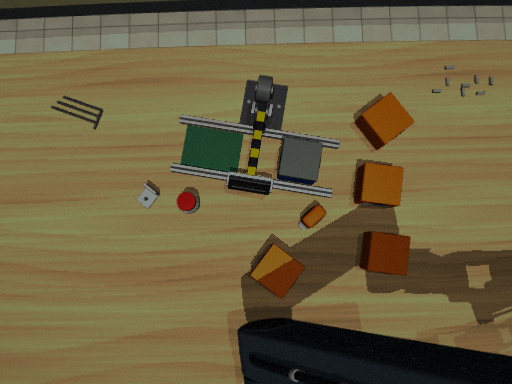

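View pics/side0.png

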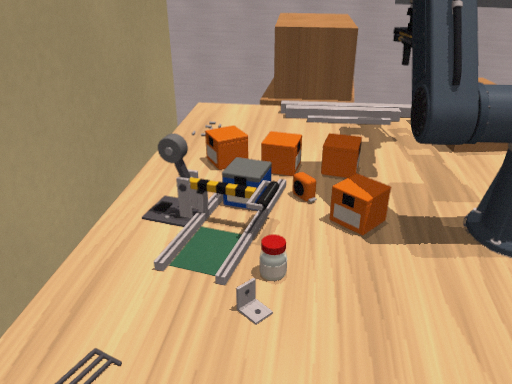

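The top view shows the lane with the pad at (212,147), the barrier with its roller at (250,183) and the blue box at (300,160). The jar is at (187,202), the bracket at (148,195) and the tape at (313,216). I'll zoom in for corner pixels.

```bash
python3 - <<'E'
import cv2
t=cv2.imread("pics/top0.png"); s=cv2.imread("pics/side0.png")
c=t[70:240,130:350]; c=cv2.resize(c,None,fx=3.5,fy=3.5,interpolation=cv2.INTER_CUBIC); cv2.imwrite("pics/topz.png",cv2.convertScaleAbs(c,alpha=1.5))
c=s[120:290,140:350]; c=cv2.resize(c,None,fx=3.5,fy=3.5,interpolation=cv2.INTER_CUBIC); cv2.imwrite("pics/sidez.png",c)
E
```

```text
(no output)
```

View pics/topz.png

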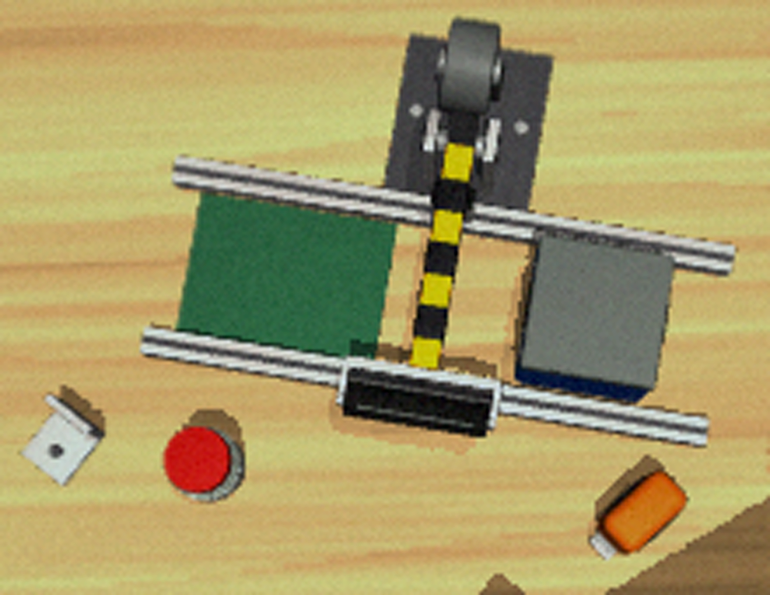

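View pics/sidez.png

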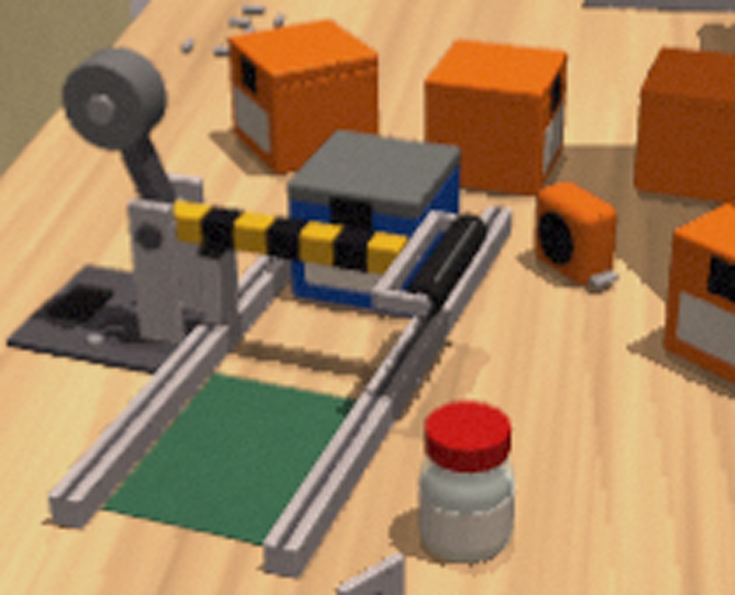

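```bash
cat > h.py <<'E'
import numpy as np, cv2
from scipy.optimize import least_squares
from rig import *
def pix(n,X):
    i=camera_info(n); K,R,t=i["K"],i["R"],i["t"]
    return cv2.projectPoints(np.atleast_2d(np.array(X,float)),cv2.Rodrigues(R)[0],t,K,np.array([i["k1"],0,0,0,0]))[0][:,0]
def ray(n,p,z):
    i=camera_info(n); K,R,t=i["K"],i["R"],i["t"]
    u=cv2.undistortPoints(np.array(p,float).reshape(-1,1,2),K,np.array([i["k1"],0,0,0,0]))[:,0]
    d=np.c_[u,np.ones(len(u))]@R; c=-R.T@t
    return c+d*((z-c[2])/d[:,2])[:,None]
def tz(p): return (np.array(p,float)+.5)/3.5-.5+[130,70]
def sz(p): return (np.array(p,float)+.5)/3.5-.5+[140,120]
G0=None
def g2w(g,P):
    P=np.atleast_2d(np.array(P,float)); c,s=np.cos(g[2]),np.sin(g[2])
    return np.c_[g[0]+c*P[:,0]-s*P[:,1], g[1]+s*P[:,0]+c*P[:,1], P[:,2]]
def w2g(g,W):
    W=np.atleast_2d(np.array(W,float)); c,s=np.cos(g[2]),np.sin(g[2]); d=W[:,:2]-g[:2]
    return np.c_[c*d[:,0]+s*d[:,1], -s*d[:,0]+c*d[:,1], W[:,2]]
E
cat > fit.py <<'E'
from h import *
P=np.array([[.075,.21,.02],[.075,-.21,.02],[-.075,.21,.02],[-.075,-.21,.02]])
ob=tz([(176,157),(735,247),(142,353),(706,445)])
Ps=np.array([[.075,.21,.02],[-.075,.21,.02]]); os_=sz([(52,500),(298,552)])
for use in (0,1):
    f=lambda g:np.r_[(pix("top",g2w(g,P))-ob).ravel(), use*(pix("side",g2w(g,Ps))-os_).ravel()]
    r=least_squares(f,[.6,.02,-.0]); print(r.x,np.degrees(r.x[2]),r.fun.round(1))
g=r.x
lid=ray("top",tz([(538,230),(675,257),(656,388),(518,372)]),.09)
L=w2g(g,lid); print("lid",L.round(4),L.mean(0))
print("tape",w2g(g,ray("top",tz([(648,512)]),.058)),"jar",w2g(g,ray("top",tz([(197,460)]),.075)),"br",w2g(g,ray("top",tz([(60,445)]),.0)))
print("roller",w2g(g,ray("top",tz([(343,402),(490,425)]),.097)))
for p in [(380,185),(386,120),(385,253),(278,270)]: print(p,w2g(g,ray("top",[p],.09)).round(3))
np.save("g.npy",g)
E
python3 fit.py
```

```text
[ 0.64176278  0.03663202 -0.18996048] -10.883934061001264 [ 0.1 -0.1  0.3 -0.3 -0.5  0.2  0.1  0.2 -0.  -0.   0.  -0. ]
[ 0.64139171  0.03923202 -0.18676953] -10.70110573996768 [-1.   0.3 -0.8 -0.4 -1.5  0.6 -0.8  0.1 -0.7 -3.   0.7 -2. ]
lid [[ 0.0479 -0.0648  0.09  ]
 [ 0.0442 -0.1616  0.09  ]
 [-0.0484 -0.1618  0.09  ]
 [-0.0525 -0.0663  0.09  ]] [-0.00219744 -0.11363017  0.09      ]
tape [[-0.1316741  -0.17272154  0.058     ]] jar [[-0.14669626  0.1440869   0.075     ]] br [[-0.14821031  0.25910934  0.        ]]
roller [[-0.09278582  0.04868018  0.097     ]
 [-0.0924763  -0.05291137  0.097     ]]
(380, 185) [[-0.035 -0.314  0.09 ]]
(386, 120) [[ 0.126 -0.307  0.09 ]]
(385, 253) [[-0.195 -0.348  0.09 ]]
(278, 270) [[-0.274 -0.102  0.09 ]]
```

```bash
cat > mv.py <<'E'
from h import *
from scipy.spatial.transform import Rotation as Ro
import sys
g=np.array([.6416,.038,-.1885])
def plan(gx,gy,z,alpha,jaw):  # gate mm; alpha deg tilt from vertical to gate +x; jaw 'x' or 'y'
    o=get_obs(); c,s=np.cos(g[2]),np.sin(g[2]); ex=np.array([c,s,0]);ey=np.array([-s,c,0]);a=np.radians(alpha)
    y=np.sin(a)*ex-np.cos(a)*np.array([0,0,1])
    R0=Ro.from_quat(o["tool_rot"])
    best=None
    for sg in (1,-1):
        z_=sg*(ey if jaw=='y' else np.cross(y,ey)); x_=np.cross(y,z_)
        rv=(Ro.from_matrix(np.c_[x_,y,z_])*R0.inv()).as_rotvec(degrees=True)
        print("  rv option",rv.round(1))
        if best is None or np.linalg.norm(rv)<np.linalg.norm(best): best=rv
    W=g2w(g,[[gx/1000,gy/1000,z/1000]])[0]
    print("turn",best.round(1),"shift",(W-o["position"]).round(4),"target",W.round(4))
def st():
    o=get_obs(); R=Ro.from_quat(o["tool_rot"]).as_matrix()
    print("t",o["time"],"q",o["q"].round(3),"pos",o["position"].round(4),"gate",(1000*w2g(g,o["position"])[0]).round(1),"F",o["ft_force"].round(2),"w",round(o["grip_width"],4));print(R.round(2))
if __name__=="__main__":
    st()
    a=sys.argv[1:]
    if a: plan(float(a[0]),float(a[1]),float(a[2]),float(a[3]),a[4])
E
python3 mv.py -180 0 150 45 y
```

```text
t 0.1 q [-1.478  0.528  1.434  0.     1.181 -0.179] pos [ 0.1672 -0.6015  0.2217] gate [-346.2 -717.1  221.7] F [-0.02  0.49 -0.14] w 0.0873
[[-0.96 -0.    0.27]
 [-0.27  0.   -0.96]
 [-0.   -1.   -0.  ]]
  rv option [-60.9  -2.7 143.3]
  rv option [  1.8 -45.3 -25. ]
turn [  1.8 -45.3 -25. ] shift [ 0.2976  0.6733 -0.0717] target [0.4648 0.0717 0.15  ]
```

Emit:
{"name": "jog_arm", "arguments": {
  "increments": [
    [[0, 0, 0, 0.04, 0.04, 0.05, 1], [0, 0, 0, 0.08, 0.07, 0.09, 1], [0, 0, 0, 0.12, 0.1, 0.11, 1], [0, 0, 0, 0.16, 0.13, 0.11, 1], [0, 0, 0, 0.19, 0.17, 0.11, 1], [0, 0, 0, 0.22, 0.21, 0.11, 1], [0, 0, 0, 0.25, 0.25, 0.11, 1], [0, 0, 0, 0.27, 0.29, 0.11, 1]]
  ]
}}

```text
time: 0.9
position: [0.4217, -0.3368, 0.3312]
tool_rot: [-0.095, 0.701, -0.7, 0.096]
ft_force: [1.1, -0.3, 0.4]
grip_width: 0.0309
```

```bash
python3 mv.py -210 0 240 45 y
```

```text
t 0.9 q [-8.820e-01  2.980e-01  1.500e+00  1.000e-03  1.344e+00  4.180e-01] pos [ 0.4217 -0.3368  0.3312] gate [-145.7 -409.3  331.2] F [ 1.08 -0.29  0.42] w 0.0309
[[-0.96  0.    0.27]
 [-0.27  0.   -0.96]
 [-0.   -1.   -0.  ]]
  rv option [-61.   -2.6 143.3]
  rv option [  1.8 -45.3 -25. ]
turn [  1.8 -45.3 -25. ] shift [ 0.0136  0.4141 -0.0912] target [0.4353 0.0774 0.24  ]
```

Emit:
{"name": "jog_arm", "arguments": {
  "increments": [
    [[0, -8, -4, 0.0, 0.05, 0, 1], [0, -15, -8, 0.0, 0.1, 0, 1], [0.7, -21, -11, 0.0, 0.15, 0, 1], [1, -27, -14, 0.0, 0.2, 0, 1], [1.3, -33, -18, 0.0, 0.25, 0, 1], [1.5, -39, -21, 0.01, 0.3, 0, 1], [1.8, -45.3, -25, 0.01, 0.35, 0, 1], [1.8, -45.3, -25, 0.014, 0.4, 0, 1]]
  ]
}}

```text
time: 1.7
position: [0.4262, 0.0012, 0.3243]
tool_rot: [-0.308, -0.628, 0.688, -0.192]
ft_force: [-0.7, 0.4, 0.1]
grip_width: 0.0005
```

```bash
python3 mv.py -180 0 130 45 y; python3 -c "
from rig import *
import cv2
for n in ('side','top'): cv2.imwrite(f'pics/{n}1.png',camera(n)[:,:,::-1])"
```

```text
t 1.7 q [-0.313 -0.114  2.25   0.249  0.288  1.22 ] pos [0.4262 0.0012 0.3243] gate [-204.7  -76.5  324.3] F [-0.75  0.35  0.08] w 0.0005
[[-0.74  0.65 -0.18]
 [ 0.12 -0.14 -0.98]
 [-0.67 -0.75  0.02]]
  rv option [-120.5   24.1  130.1]
  rv option [ 0.6 -3.5 -0.3]
turn [ 0.6 -3.5 -0.3] shift [ 0.0386  0.0706 -0.1943] target [0.4648 0.0717 0.13  ]
```

View pics/side1.png

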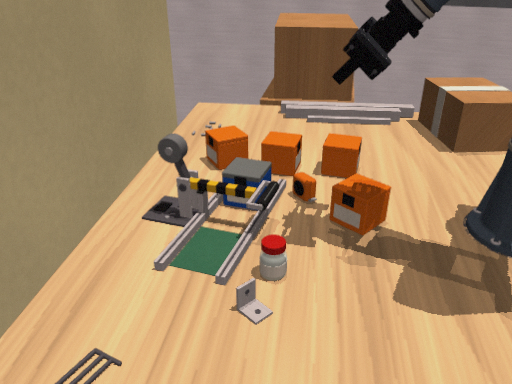

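View pics/top1.png

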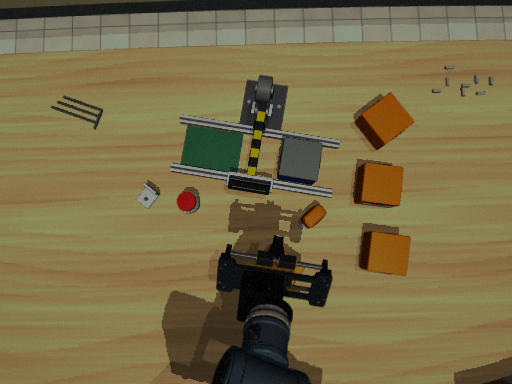

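Side and top views: the tool is tilted, clear of everything and above the orange box. Its shadow falls around (270,215). A 45° tilt drives q5 towards 0, so I'll fit a quick kinematic model to choose a feasible tilt.

```bash
cat > kin.py <<'E'
from h import *
from scipy.spatial.transform import Rotation as Ro
obs=[([-1.47849658e+00,5.28383177e-01,1.43377839e+00,0,1.18140420e+00],[0.16715959,-0.60154357,0.22166202]),
([-.882,.298,1.5,.001,1.344],[.4217,-.3368,.3312]),([-.313,-.114,2.25,.249,.288],[.4262,.0012,.3243])]
def fk(q,p):
    A,B,d,L=p
    R1=Ro.from_euler('ZY',[q[0],q[1]]); R2=R1*Ro.from_euler('Y',q[2]); R3=R2*Ro.from_euler('ZY',[q[3],q[4]])
    w=np.array([0,0,d])+R1.apply([0,0,A])+R2.apply([0,0,B]); return w+R3.apply([0,0,L]),R3.apply([0,0,1])
r=least_squares(lambda p:np.concatenate([fk(q,p)[0]-x for q,x in obs]),[.5,.4,.2,.25]); p=r.x
if __name__=="__main__":
    print(p,np.abs(r.fun).max())
    g=np.array([.6416,.038,-.1885]); ex=np.array([np.cos(g[2]),np.sin(g[2]),0])
    for al in (12,16,20,25,30,35,45):
      for phi in (0,.3,.6,.9,1.1):
        a_=np.radians(al); a=np.array([np.sin(a_),-np.cos(a_)]); n=np.array([np.cos(a_),np.sin(a_)])
        C=np.array([.1-.19*np.cos(phi),.085+.19*np.sin(phi)]); T=C+.014*a-.0215*n
        X=g2w(g,[[T[0],0,T[1]]])[0]; dv=np.sin(a_)*ex+[0,0,-np.cos(a_)]
        s=least_squares(lambda q:np.r_[fk(q,p)[0]-X,fk(q,p)[1]-dv],[0.1,.5,2,0,.5],bounds=([-3,-.75,.22,-1.43,0],[3,2.2,2.44,4.57,2.65]))
        print(al,phi,(1000*T).round(),s.x.round(2),np.abs(s.fun).max().round(4))
E
python3 kin.py
```

```text
[0.63684788 0.33104377 0.10841424 0.31370165] 0.1094201718564708
12 0 [-108.   67.] [ 0.15  0.52  2.11 -0.22  0.32] 0.0
12 0.3 [-100.  123.] [ 0.14  0.44  2.   -0.14  0.5 ] 0.0
12 0.6 [-75. 174.] [ 0.13  0.41  1.86 -0.1   0.68] 0.0
12 0.9 [-36. 216.] [ 0.1   0.42  1.68 -0.08  0.84] 0.0
12 1.1 [ -4. 236.] [ 0.09  0.45  1.56 -0.07  0.93] 0.0
16 0 [-107.   66.] [ 0.16  0.51  2.17 -0.46  0.22] 0.0
16 0.3 [-98. 122.] [ 0.16  0.43  2.06 -0.24  0.4 ] 0.0
16 0.6 [-74. 173.] [ 0.14  0.39  1.91 -0.16  0.58] 0.0
16 0.9 [-35. 214.] [ 0.12  0.4   1.74 -0.12  0.74] 0.0
16 1.1 [ -3. 235.] [ 0.1   0.42  1.62 -0.11  0.83] 0.0
20 0 [-105.   64.] [ 0.18  0.51  2.23 -1.04  0.14] 0.0
20 0.3 [-97. 121.] [ 0.17  0.42  2.12 -0.43  0.29] 0.0
20 0.6 [-72. 172.] [ 0.15  0.38  1.97 -0.25  0.47] 0.0
20 0.9 [-34. 213.] [ 0.13  0.38  1.81 -0.18  0.63] 0.0
20 1.1 [ -2. 234.] [ 0.11  0.4   1.69 -0.15  0.72] 0.0
25 0 [-104.   63.] [ 0.2   0.49  2.24 -1.43  0.16] 0.0202
25 0.3 [-95. 119.] [ 0.19  0.42  2.2  -0.94  0.2 ] 0.0
25 0.6 [-70. 171.] [ 0.17  0.37  2.05 -0.45  0.35] 0.0
25 0.9 [-32. 212.] [ 0.14  0.36  1.88 -0
[... 221 characters left out ...]
12 -0.86  0.25] 0.0
30 0.9 [-30. 211.] [ 0.16  0.35  1.96 -0.49  0.37] 0.0
30 1.1 [  2. 231.] [ 0.14  0.37  1.85 -0.37  0.45] 0.0
35 0 [-100.   61.] [ 0.26  0.41  2.18 -1.43  0.25] 0.0835
35 0.3 [-91. 117.] [ 0.24  0.37  2.2  -1.43  0.24] 0.0457
35 0.6 [-66. 168.] [ 0.21  0.36  2.18 -1.43  0.23] 0.0058
35 0.9 [-28. 210.] [ 0.17  0.35  2.04 -0.86  0.27] 0.0
35 1.1 [  4. 231.] [ 0.15  0.36  1.93 -0.62  0.33] 0.0
45 0 [-95.  60.] [ 0.34  0.34  2.13 -1.43  0.36] 0.1496
45 0.3 [-87. 116.] [ 0.31  0.3   2.14 -1.43  0.34] 0.1125
45 0.6 [-62. 167.] [ 0.26  0.29  2.11 -1.43  0.31] 0.0736
45 0.9 [-23. 209.] [ 0.21  0.32  2.06 -1.43  0.28] 0.038
45 1.1 [  9. 229.] [ 0.18  0.35  2.02 -1.43  0.26] 0.0178
```

```bash
python3 - <<'E'
import kin; from kin import *
q=np.array(obs[2][0])
for s in (1,-1):
    qq=q.copy(); qq[3]*=s
    print(s,fk(qq,[.5,.4,.2,.25]))
A,B=.499,.404
for L in (.2,.22,.24,.26):
    for s in(1,-1):
        qq=q.copy(); qq[3]*=s; print(L,s,fk(qq,[A,B,L-.055,L])[0]-obs[2][1])
E
```

```text
1 (array([ 0.43017685, -0.12082913,  0.29602103]), array([ 0.65164068, -0.13732535, -0.74599342]))
-1 (array([ 0.41940044, -0.15412681,  0.29602103]), array([ 0.60853503, -0.27051606, -0.74599342]))
0.2 1 [-0.02528316 -0.116238   -0.04911516]
0.2 -1 [-0.03390429 -0.14287614 -0.04911516]
0.22 1 [-0.01225035 -0.11898451 -0.04403503]
0.22 -1 [-0.02173359 -0.14828646 -0.04403503]
0.24 1 [ 0.00078247 -0.12173101 -0.03895489]
0.24 -1 [-0.00956289 -0.15369678 -0.03895489]
0.26 1 [ 0.01381528 -0.12447752 -0.03387476]
0.26 -1 [ 0.00260781 -0.15910711 -0.03387476]
```

```bash
python3 - <<'E'
s=open('kin.py').read()
s=s.replace("A,B,d,L=p","A,B,d,L,e=p").replace("R1.apply([0,0,A])","R1.apply([0,e,A])").replace("[.5,.4,.2,.25])","[.5,.4,.2,.25,.1])")
open('kin.py','w').write(s)
E
python3 kin.py
```

```text
[0.59637867 0.3496346  0.1156569  0.27242313 0.11184322] 0.009976981838104915
12 0 [-108.   67.] [-0.09  0.52  2.09 -0.06  0.32] 0.0
12 0.3 [-100.  123.] [-0.09  0.44  2.   -0.04  0.5 ] 0.0
12 0.6 [-75. 174.] [-0.1   0.4   1.86 -0.03  0.67] 0.0
12 0.9 [-36. 216.] [-0.1   0.42  1.69 -0.02  0.83] 0.0
12 1.1 [ -4. 236.] [-0.11  0.45  1.57 -0.02  0.92] 0.0
16 0 [-107.   66.] [-0.09  0.51  2.14 -0.13  0.21] 0.0
16 0.3 [-98. 122.] [-0.09  0.43  2.05 -0.07  0.39] 0.0
16 0.6 [-74. 173.] [-0.09  0.39  1.91 -0.05  0.57] 0.0
16 0.9 [-35. 214.] [-0.1   0.4   1.74 -0.04  0.72] 0.0
16 1.1 [ -3. 235.] [-0.11  0.43  1.63 -0.03  0.81] 0.0
20 0 [-105.   64.] [-0.08  0.51  2.19 -0.37  0.1 ] 0.0
20 0.3 [-97. 121.] [-0.08  0.42  2.1  -0.13  0.28] 0.0
20 0.6 [-72. 172.] [-0.09  0.38  1.96 -0.08  0.46] 0.0
20 0.9 [-34. 213.] [-0.1   0.38  1.8  -0.05  0.62] 0.0
20 1.1 [ -2. 234.] [-0.1   0.41  1.68 -0.05  0.7 ] 0.0
25 0 [-104.   63.] [-0.07  0.49  2.22 -1.43  0.05] 0.013
25 0.3 [-95. 119.] [-0.08  0.41  2.16 -0.34  0.14] 0.0
25 0.6 [-70. 171.] [-0.09  0.36  2.03 -0.14  0.32] 0.0
25 0.9 [-32. 212.] [-0.09  0
[... 227 characters left out ...]
36  2.09 -0.3   0.18] 0.0
30 0.9 [-30. 211.] [-0.09  0.35  1.93 -0.15  0.34] 0.0
30 1.1 [  2. 231.] [-0.1   0.37  1.82 -0.11  0.43] 0.0
35 0 [-100.   61.] [-0.05  0.41  2.15 -1.43  0.08] 0.077
35 0.3 [-91. 117.] [-0.06  0.37  2.17 -1.43  0.07] 0.0384
35 0.6 [-66. 168.] [-0.08  0.36  2.15 -1.23  0.07] 0.0
35 0.9 [-28. 210.] [-0.09  0.35  2.   -0.3   0.2 ] 0.0
35 1.1 [  4. 231.] [-0.09  0.36  1.89 -0.19  0.29] 0.0
45 0 [-95.  60.] [-0.02  0.33  2.1  -1.43  0.11] 0.146
45 0.3 [-87. 116.] [-0.04  0.29  2.11 -1.43  0.1 ] 0.107
45 0.6 [-62. 167.] [-0.06  0.29  2.09 -1.43  0.09] 0.0655
45 0.9 [-23. 209.] [-0.08  0.32  2.04 -1.43  0.08] 0.0275
45 1.1 [  9. 229.] [-0.09  0.36  2.   -1.43  0.07] 0.006
```

```bash
python3 mv.py -150 0 200 16 y
```

```text
t 1.8 q [-0.314 -0.112  2.247  0.253  0.291  1.211] pos [0.4275 0.0008 0.3247] gate [-203.3  -76.7  324.7] F [0.69 0.63 0.37] w 0.0004
[[-0.74  0.65 -0.18]
 [ 0.12 -0.14 -0.98]
 [-0.66 -0.75  0.02]]
  rv option [-84.5  17.6 156.7]
  rv option [ 6.  25.  -0.8]
turn [ 6.  25.  -0.8] shift [ 0.0667  0.0653 -0.1247] target [0.4943 0.0661 0.2   ]
```

Emit:
{"name": "jog_arm", "arguments": {
  "increments": [
    [[2, 7, 0, 0.02, 0.02, 0, 1], [4, 14, 0, 0.04, 0.04, 0, 1], [6, 20, -0.8, 0.06, 0.06, -0.02, 1], [6, 25, -0.8, 0.066, 0.065, -0.05, 1], [6, 25, -0.8, 0.066, 0.065, -0.09, 1], [6, 25, -0.8, 0.066, 0.065, -0.125, 1], [6, 25, -0.8, 0.066, 0.065, -0.125, 1]]
  ]
}}

```text
time: 2.5
position: [0.4905, 0.0651, 0.1951]
tool_rot: [-0.16, -0.689, 0.707, -0.028]
ft_force: [-1.5, -0.8, 0.2]
grip_width: 0.0003
```

```bash
python3 mv.py -123 0 62 16 y
```

```text
t 2.5 q [-0.075  0.317  1.969 -0.055  0.59   1.726] pos [0.4905 0.0651 0.1951] gate [-153.5   -1.7  195.1] F [-1.47 -0.84  0.21] w 0.0003
[[-0.95  0.26 -0.19]
 [ 0.18 -0.05 -0.98]
 [-0.26 -0.96  0.  ]]
  rv option [-47.7   9.2 173.3]
  rv option [-0.1 -0.7  0. ]
turn [-0.1 -0.7  0. ] shift [ 0.0302 -0.004  -0.1331] target [0.5208 0.061  0.062 ]
```

Emit:
{"name": "jog_arm", "arguments": {
  "increments": [
    [[0, -0.7, 0, 0.008, 0, -0.035, 1], [0, -0.7, 0, 0.016, -0.002, -0.07, 1], [0, -0.7, 0, 0.023, -0.003, -0.1, 1], [0, -0.7, 0, 0.03, -0.004, -0.125, 1], [0, -0.7, 0, 0.03, -0.004, -0.133, 1], [0, -0.7, 0, 0.03, -0.004, -0.133, 1]]
  ]
}}

```text
time: 3.1
position: [0.5212, 0.0602, 0.0622]
tool_rot: [-0.164, -0.688, 0.706, -0.032]
ft_force: [0.5, -0.5, 0.1]
grip_width: 0.0006
```

```bash
python3 mv.py -106 0 64 16 y;  python3 -c "
from rig import *
import cv2
for n in ('side','top'): cv2.imwrite(f'pics/{n}2.png',camera(n)[:,:,::-1])"
```

```text
t 3.1 q [-0.081  0.617  2.017 -0.125  0.232  1.797] pos [0.5212 0.0602 0.0622] gate [-122.5   -0.7   62.2] F [ 0.47 -0.49  0.15] w 0.0006
[[-0.94  0.27 -0.19]
 [ 0.18 -0.05 -0.98]
 [-0.28 -0.96 -0.  ]]
  rv option [  48.7   -9.2 -173. ]
  rv option [-0.1 -0.   0.1]
turn [-0.1 -0.   0.1] shift [ 0.0163 -0.0024  0.0018] target [0.5375 0.0579 0.064 ]
```

View pics/side2.png

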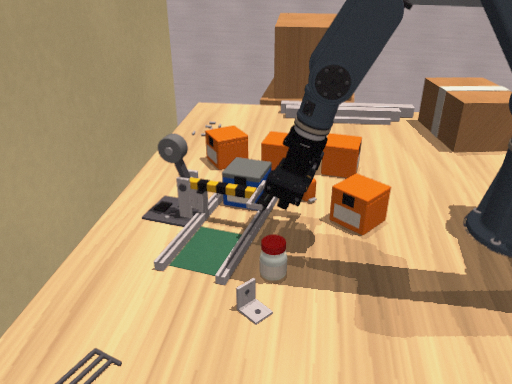

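View pics/top2.png

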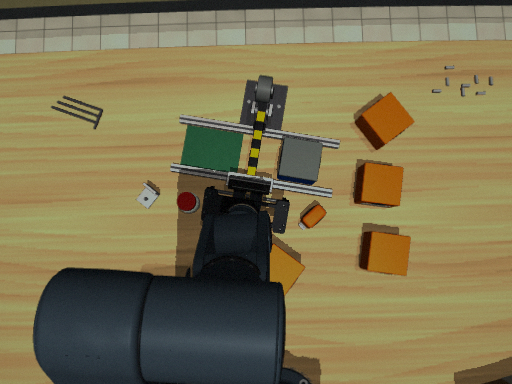

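Side and top views show the shut fingers just short of the roller, at top (250,180). The jar and tape are clear. Next I'll ease into contact.

Emit:
{"name": "jog_arm", "arguments": {
  "increments": [
    [[0, 0, 0, 0.004, -0.001, 0.0005, 1], [0, 0, 0, 0.008, -0.002, 0.001, 1], [0, 0, 0, 0.012, -0.002, 0.0015, 1], [0, 0, 0, 0.015, -0.003, 0.0015, 1], [0, 0, 0, 0.017, -0.003, 0.0018, 1], [0, 0, 0, 0.019, -0.004, 0.002, 1], [0, 0, 0, 0.019, -0.004, 0.002, 1]]
  ]
}}

```text
time: 3.9
position: [0.5365, 0.0576, 0.064]
tool_rot: [-0.162, -0.689, 0.706, -0.03]
ft_force: [-5.1, 4.2, -2.0]
grip_width: 0.0003
```

```bash
python3 mv.py
```

```text
t 3.9 q [-0.085  0.621  1.975 -0.1    0.275  1.768] pos [0.5365 0.0576 0.064 ] gate [-106.9   -0.4   64. ] F [-5.14  4.17 -1.97] w 0.0003
[[-0.95  0.26 -0.19]
 [ 0.18 -0.05 -0.98]
 [-0.27 -0.96 -0.  ]]
```

Emit:
{"name": "jog_arm", "arguments": {
  "increments": [
    [[0, 0, 0, 0.002, 0, 0.004, 1], [0, 0, 0, 0.0025, 0, 0.01, 1], [0, 0, 0, 0.003, -0.001, 0.018, 1], [0, 0, 0, 0.004, -0.001, 0.027, 1], [0, 0, 0, 0.0055, -0.001, 0.036, 1], [0, 0, 0, 0.008, -0.0015, 0.046, 1], [0, 0, 0, 0.0105, -0.002, 0.056, 1], [0, 0, 0, 0.0105, -0.002, 0.056, 1]]
  ]
}}

```text
time: 4.7
position: [0.5484, 0.0553, 0.1215]
tool_rot: [-0.163, -0.688, 0.706, -0.031]
ft_force: [-1.2, -0.7, -1.2]
grip_width: 0.0004
```

```bash
python3 mv.py -98 0 122 16 y;  python3 -c "
from rig import *
import cv2
for n in ('side',): cv2.imwrite(f'pics/{n}3.png',camera(n)[:,:,::-1])"
```

```text
t 4.7 q [-0.087  0.513  1.916 -0.063  0.438  1.725] pos [0.5484 0.0553 0.1215] gate [-94.8  -0.5 121.5] F [-1.2  -0.74 -1.22] w 0.0004
[[-0.94  0.27 -0.19]
 [ 0.18 -0.05 -0.98]
 [-0.27 -0.96 -0.  ]]
  rv option [  48.5   -9.2 -173.1]
  rv option [-0.1 -0.1 -0. ]
turn [-0.1 -0.1 -0. ] shift [-0.0031  0.0011  0.0005] target [0.5453 0.0564 0.122 ]
```

View pics/side3.png

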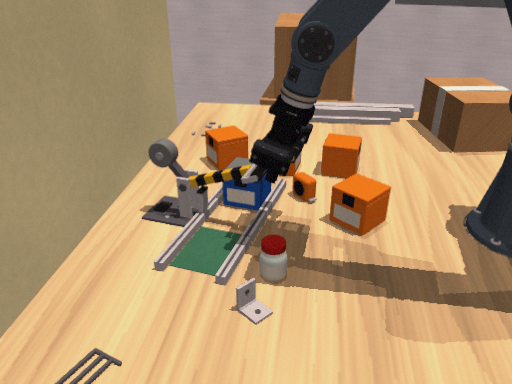

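The barrier has lifted to about 0.3 rad, its bar rising to the fingers at (255,172). Forces are low, so I'll continue.

Emit:
{"name": "jog_arm", "arguments": {
  "increments": [
    [[0, 0, 0, 0.003, -0.0005, 0.009, 1], [0, 0, 0, 0.008, -0.0015, 0.021, 1], [0, 0, 0, 0.0135, -0.0025, 0.033, 1], [0, 0, 0, 0.02, -0.004, 0.045, 1], [0, 0, 0, 0.0275, -0.005, 0.056, 1], [0, 0, 0, 0.0355, -0.007, 0.066, 1], [0, 0, 0, 0.0445, -0.0085, 0.076, 1], [0, 0, 0, 0.054, -0.01, 0.085, 1]]
  ]
}}

```text
time: 5.55
position: [0.6036, 0.0449, 0.2073]
tool_rot: [-0.164, -0.688, 0.706, -0.032]
ft_force: [0.2, -1.1, -0.3]
grip_width: 0.0003
```

```bash
python3 mv.py -98 0 122 16 y;  python3 -c "
from rig import *
import cv2
for n in ('side',): cv2.imwrite(f'pics/{n}4.png',camera(n)[:,:,::-1])"
```

```text
t 5.55 q [-0.098  0.43   1.713 -0.036  0.722  1.685] pos [0.6036 0.0449 0.2073] gate [-38.6  -0.3 207.3] F [ 0.19 -1.13 -0.27] w 0.0003
[[-0.94  0.27 -0.19]
 [ 0.18 -0.05 -0.98]
 [-0.28 -0.96 -0.  ]]
  rv option [  48.7   -9.2 -173. ]
  rv option [-0.1 -0.   0. ]
turn [-0.1 -0.   0. ] shift [-0.0583  0.0114 -0.0853] target [0.5453 0.0564 0.122 ]
```

View pics/side4.png

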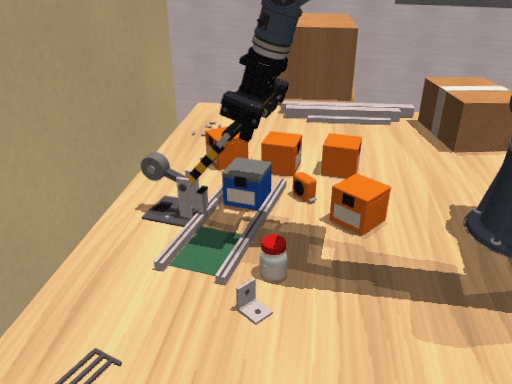

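Emit:
{"name": "jog_arm", "arguments": {
  "increments": [
    [[0, 0, 0, 0.006, -0.001, 0.005, 1], [0, 0, 0, 0.014, -0.003, 0.011, 1], [0, 0, 0, 0.024, -0.0045, 0.018, 1], [0, 0, 0, 0.034, -0.0065, 0.024, 1], [0, 0, 0, 0.044, -0.0085, 0.029, 1], [0, 0, 0, 0.054, -0.01, 0.034, 1], [0, 0, 0, 0.054, -0.01, 0.034, 1]]
  ]
}}

```text
time: 6.3
position: [0.6634, 0.0339, 0.2446]
tool_rot: [-0.168, -0.688, 0.706, -0.035]
ft_force: [0.3, 0.1, 0.5]
grip_width: 0.0001
```

```bash
python3 mv.py;  python3 -c "
from rig import *
import cv2
for n in ('side',): cv2.imwrite(f'pics/{n}5.png',camera(n)[:,:,::-1])"
```

```text
t 6.3 q [-0.107  0.456  1.538 -0.028  0.86   1.669] pos [0.6634 0.0339 0.2446] gate [2.220e+01 1.000e-01 2.446e+02] F [0.3  0.06 0.48] w 0.0001
[[-0.94  0.28 -0.19]
 [ 0.18 -0.05 -0.98]
 [-0.29 -0.96 -0.  ]]
```

View pics/side5.png

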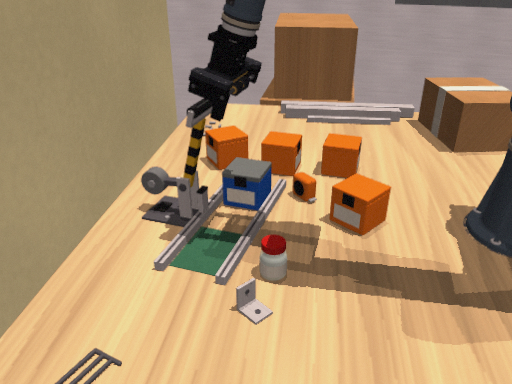

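The barrier stands past upright, with its bar between (190,180) and (203,115), and it has left the fingers. I'm retreating now.

Emit:
{"name": "jog_arm", "arguments": {
  "increments": [
    [[0, 0, 0, -0.03, 0.006, 0.005, 1], [0, 0, 0, -0.065, 0.012, 0.01, 1], [0, 0, 0, -0.1, 0.02, 0.015, 1], [0, 0, 0, -0.12, 0.0, 0.02, 0.6], [0, 0, 0, -0.12, -0.04, 0.02, 0.3], [0, 0, 0, -0.12, -0.08, 0.02, 0.08], [0, 0, 0, -0.12, -0.12, 0.02, 0.08], [0, 0, 0, -0.12, -0.12, 0.02, 0.08]]
  ]
}}

```text
time: 7.15
position: [0.5422, -0.0902, 0.264]
tool_rot: [-0.169, -0.687, 0.706, -0.033]
ft_force: [0.6, -0.3, 0.6]
grip_width: 0.0327
```

```bash
python3 mv.py -24 -192 200 0 x;  python3 -c "
from rig import *
import cv2
for n in ('side','top'): cv2.imwrite(f'pics/{n}6.png',camera(n)[:,:,::-1])"
```

```text
t 7.15 q [-0.402  0.27   1.788  0.082  0.803  1.315] pos [ 0.5422 -0.0902  0.264 ] gate [ -73.6 -144.6  264. ] F [ 0.59 -0.29  0.59] w 0.0327
[[-0.94  0.28 -0.19]
 [ 0.19 -0.05 -0.98]
 [-0.28 -0.96 -0.  ]]
  rv option [-10.3  15.2  89.7]
  rv option [ 15.2  10.3 -89. ]
turn [ 15.2  10.3 -89. ] shift [ 0.0398 -0.0559 -0.064 ] target [ 0.582  -0.1461  0.2   ]
```

View pics/side6.png

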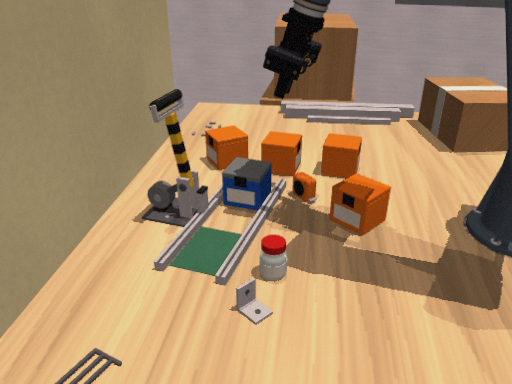

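View pics/top6.png

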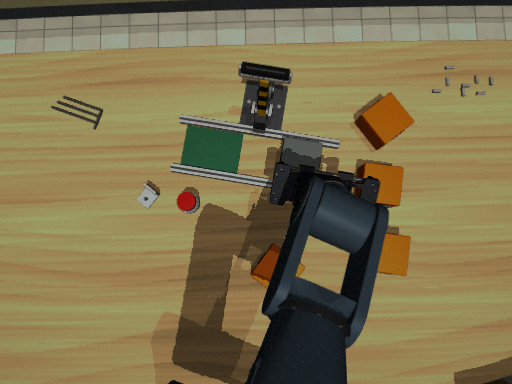

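The barrier rests raised, with the roller at top (265,71). I'll turn the jaw across the lane behind the box.

Emit:
{"name": "jog_arm", "arguments": {
  "increments": [
    [[-1, 1.3, 8, 0.005, -0.01, 0, 0.08], [-2, 2.7, 16, 0.01, -0.02, 0, 0.08], [-3, 4, 24, 0.015, -0.03, 0, 0.08], [-4, 5.4, 32, 0.02, -0.04, 0, 0.08], [-5, 6.8, 40, 0.025, -0.05, 0, 0.08], [-6, 8, 48, 0.03, -0.056, 0, 0.08], [-7, 9.5, 56, 0.035, -0.056, 0, 0.08], [-7.5, 11, 64, 0.04, -0.056, 0, 0.08]]
  ]
}}

```text
time: 8.05
position: [0.5808, -0.1403, 0.2628]
tool_rot: [0.292, -0.626, 0.632, -0.35]
ft_force: [-0.3, -0.3, -0.0]
grip_width: 0.0402
```

```bash
python3 mv.py -24 -192 200 0 x
```

```text
t 8.05 q [-0.455  0.419  1.509  0.066  1.158  0.146] pos [ 0.5808 -0.1403  0.2628] gate [ -26.4 -186.6  262.8] F [-0.25 -0.32 -0.04] w 0.0402
[[-0.58  0.08  0.81]
 [-0.81  0.03 -0.59]
 [-0.07 -1.    0.04]]
  rv option [-2.6  4.  25.1]
  rv option [   5.4    3.6 -154.8]
turn [-2.6  4.  25.1] shift [ 0.0013 -0.0058 -0.0628] target [ 0.582  -0.1461  0.2   ]
```

Emit:
{"name": "jog_arm", "arguments": {
  "increments": [
    [[-0.8, 1.3, 8, 0, -0.002, -0.01, 0.08], [-1.6, 2.6, 16, 0.001, -0.004, -0.02, 0.08], [-2.4, 3.8, 24, 0.001, -0.006, -0.04, 0.08], [-2.6, 4, 25.1, 0.001, -0.006, -0.06, 0.08], [-2.6, 4, 25.1, 0.001, -0.006, -0.062, 0.08]]
  ]
}}

```text
time: 8.55
position: [0.5798, -0.1433, 0.1979]
tool_rot: [-0.453, 0.547, -0.541, 0.45]
ft_force: [-0.4, 0.3, 0.1]
grip_width: 0.0401
```

```bash
python3 mv.py -24 -192 36 0 x;  python3 -c "
from rig import *
import cv2
for n in ('side','top'): cv2.imwrite(f'pics/{n}7.png',camera(n)[:,:,::-1])"
```

```text
t 8.55 q [-0.429  0.522  1.524  0.     1.104 -0.244] pos [ 0.5798 -0.1433  0.1979] gate [ -26.8 -189.6  197.9] F [-0.35  0.31  0.09] w 0.0401
[[-0.18 -0.01  0.98]
 [-0.98  0.   -0.18]
 [-0.   -1.   -0.01]]
  rv option [-0.2 -0.4 -0.2]
  rv option [  0.7  -0.3 179.8]
turn [-0.2 -0.4 -0.2] shift [ 0.0023 -0.0028 -0.1619] target [ 0.582  -0.1461  0.036 ]
```

View pics/side7.png

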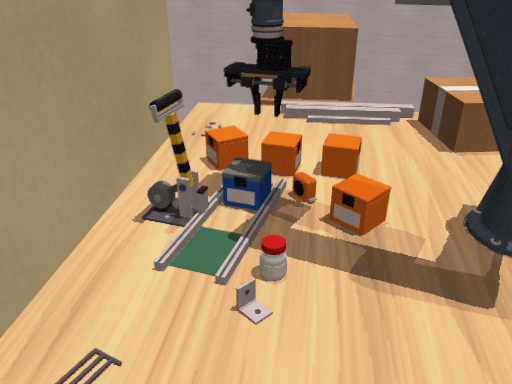

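View pics/top7.png

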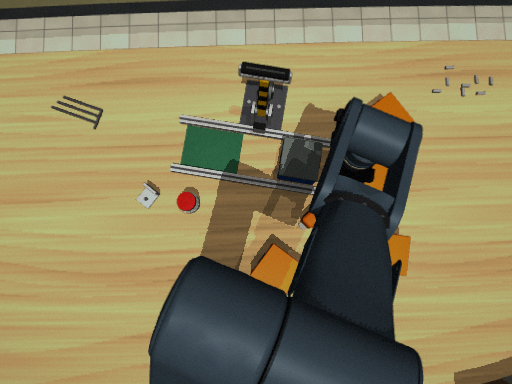

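The tool is vertical, with the two fingers across the lane behind the box. Descending.

Emit:
{"name": "jog_arm", "arguments": {
  "increments": [
    [[0, -0.4, 0, 0.002, -0.004, -0.03, 0.08], [0, -0.4, 0, 0.002, -0.004, -0.06, 0.08], [0, -0.4, 0, 0.002, -0.004, -0.09, 0.08], [0, -0.4, 0, 0.002, -0.004, -0.12, 0.08], [0, -0.4, 0, 0.002, -0.004, -0.145, 0.08], [0, -0.4, 0, 0.002, -0.004, -0.16, 0.08], [0, -0.4, 0, 0.002, -0.004, -0.162, 0.08]]
  ]
}}

```text
time: 9.35
position: [0.5828, -0.1481, 0.0374]
tool_rot: [-0.45, 0.545, -0.544, 0.452]
ft_force: [-0.8, -0.5, -0.5]
grip_width: 0.0399
```

```bash
python3 mv.py -24 58 36 0 x;  python3 -c "
from rig import *
import cv2
for n in ('side',): cv2.imwrite(f'pics/{n}8.png',camera(n)[:,:,::-1])"
```

```text
t 9.35 q [-0.436  0.751  1.625  0.005  0.765 -0.253] pos [ 0.5828 -0.1481  0.0374] gate [ -22.9 -193.9   37.4] F [-0.85 -0.5  -0.53] w 0.0399
[[-0.19  0.    0.98]
 [-0.98  0.   -0.19]
 [-0.   -1.    0.  ]]
  rv option [-0.1  0.1 -0.1]
  rv option [ -0.2  -0.2 179.9]
turn [-0.1  0.1 -0.1] shift [ 0.0461  0.2476 -0.0014] target [0.6289 0.0995 0.036 ]
```

View pics/side8.png

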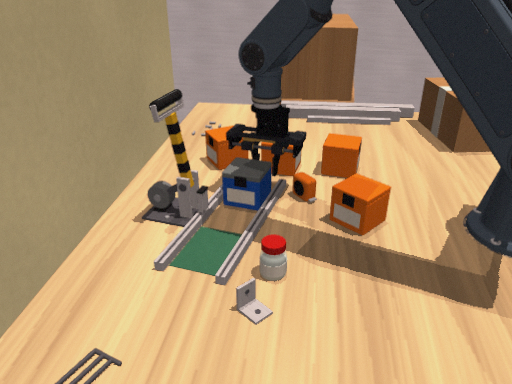

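Emit:
{"name": "jog_arm", "arguments": {
  "increments": [
    [[0, 0, 0, 0.0015, 0.008, -0.001, 0.08], [0, 0, 0, 0.003, 0.016, -0.001, 0.08], [0, 0, 0, 0.0045, 0.022, -0.001, 0.08], [0, 0, 0, 0.005, 0.028, -0.001, 0.08], [0, 0, 0, 0.0065, 0.034, -0.001, 0.08], [0, 0, 0, 0.0075, 0.041, -0.001, 0.08], [0, 0, 0, 0.009, 0.049, -0.001, 0.08], [0, 0, 0, 0.0105, 0.057, -0.001, 0.08]]
  ]
}}

```text
time: 10.2
position: [0.5951, -0.0925, 0.0383]
tool_rot: [0.45, -0.543, 0.546, -0.453]
ft_force: [-1.1, -4.6, 4.0]
grip_width: 0.0399
```

```bash
python3 mv.py -24 58 36 0 x;  python3 -c "
from rig import *
import cv2
for n in ('side',): cv2.imwrite(f'pics/{n}9.png',camera(n)[:,:,::-1])"
```

```text
t 10.2 q [-0.34   0.749  1.626  0.002  0.761 -0.155] pos [ 0.5951 -0.0925  0.0383] gate [ -21.2 -136.9   38.3] F [-1.06 -4.65  4.03] w 0.0399
[[-0.19  0.01  0.98]
 [-0.98 -0.   -0.19]
 [-0.   -1.    0.01]]
  rv option [ 0.   0.4 -0.1]
  rv option [-6.000e-01  1.000e-01  1.799e+02]
turn [ 0.   0.4 -0.1] shift [ 0.0338  0.192  -0.0023] target [0.6289 0.0995 0.036 ]
```

View pics/side9.png

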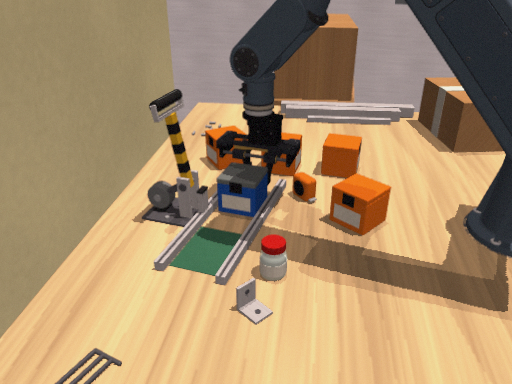

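Emit:
{"name": "jog_arm", "arguments": {
  "increments": [
    [[0, 0.2, 0, 0.001, 0.008, -0.001, 0.08], [0, 0.4, 0, 0.002, 0.016, -0.002, 0.08], [0, 0.4, 0, 0.0035, 0.024, -0.002, 0.08], [0, 0.4, 0, 0.005, 0.032, -0.002, 0.08], [0, 0.4, 0, 0.0065, 0.04, -0.002, 0.08], [0, 0.4, 0, 0.008, 0.048, -0.002, 0.08], [0, 0.4, 0, 0.0095, 0.056, -0.002, 0.08], [0, 0.4, 0, 0.011, 0.064, -0.002, 0.08]]
  ]
}}

```text
time: 11.05
position: [0.6068, -0.0277, 0.0369]
tool_rot: [0.451, -0.544, 0.545, -0.451]
ft_force: [-2.0, -5.2, 2.7]
grip_width: 0.0402
```

```bash
python3 mv.py -24 58 36 0 x;  python3 -c "
from rig import *
import cv2
for n in ('side',): cv2.imwrite(f'pics/{n}10.png',camera(n)[:,:,::-1])"
```

```text
t 11.05 q [-2.290e-01  7.570e-01  1.608e+00 -1.000e-03  7.760e-01 -4.200e-02] pos [ 0.6068 -0.0277  0.0369] gate [-21.9 -71.1  36.9] F [-2.   -5.21  2.66] w 0.0402
[[-0.19  0.    0.98]
 [-0.98 -0.   -0.19]
 [ 0.   -1.    0.  ]]
  rv option [ 0.1  0.  -0.1]
  rv option [-1.000e-01  1.000e-01  1.799e+02]
turn [ 0.1  0.  -0.1] shift [ 0.0221  0.1272 -0.0009] target [0.6289 0.0995 0.036 ]
```

View pics/side10.png

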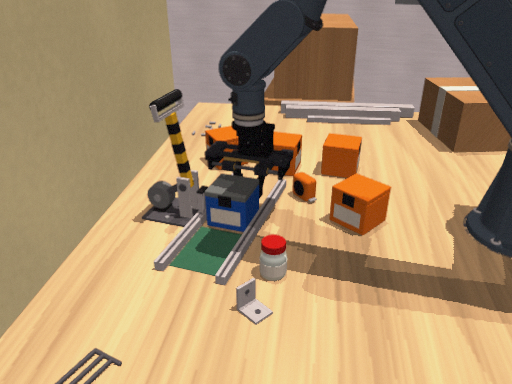

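The box slides square along the lane at about 5 N, and the gripper's far end stays short of the post. I'll keep going.

Emit:
{"name": "jog_arm", "arguments": {
  "increments": [
    [[0, 0, 0, 0.0, 0.008, -0.001, 0.08], [0, 0, 0, 0.0005, 0.016, -0.001, 0.08], [0, 0, 0, 0.001, 0.024, -0.001, 0.08], [0, 0, 0, 0.0025, 0.032, -0.001, 0.08], [0, 0, 0, 0.004, 0.04, -0.001, 0.08], [0, 0, 0, 0.0055, 0.048, -0.001, 0.08], [0, 0, 0, 0.007, 0.056, -0.001, 0.08], [0, 0, 0, 0.0085, 0.064, -0.001, 0.08]]
  ]
}}

```text
time: 11.9
position: [0.6156, 0.0369, 0.0364]
tool_rot: [0.451, -0.544, 0.545, -0.451]
ft_force: [-0.4, -6.2, 4.2]
grip_width: 0.0404
```

```bash
python3 mv.py -25 58 36 0 x;  python3 -c "
from rig import *
import cv2
for n in ('side',): cv2.imwrite(f'pics/{n}11.png',camera(n)[:,:,::-1])"
```

```text
t 11.9 q [-1.210e-01  7.660e-01  1.584e+00 -1.000e-03  7.910e-01  6.700e-02] pos [0.6156 0.0369 0.0364] gate [-25.3  -5.9  36.4] F [-0.43 -6.25  4.25] w 0.0404
[[-0.19  0.    0.98]
 [-0.98 -0.   -0.19]
 [ 0.   -1.    0.  ]]
  rv option [ 0.1  0.1 -0.1]
  rv option [-1.000e-01  1.000e-01  1.799e+02]
turn [ 0.1  0.1 -0.1] shift [ 0.0123  0.0627 -0.0004] target [0.6279 0.0997 0.036 ]
```

View pics/side11.png

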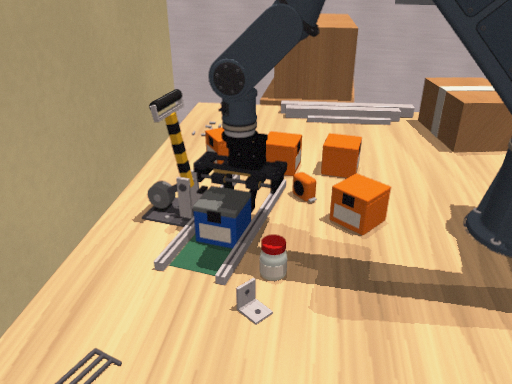

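Emit:
{"name": "jog_arm", "arguments": {
  "increments": [
    [[0, 0, 0, 0.0015, 0.008, 0, 0.08], [0, 0, 0, 0.003, 0.016, 0, 0.08], [0, 0, 0, 0.0045, 0.024, 0, 0.08], [0, 0, 0, 0.006, 0.031, 0, 0.08], [0, 0, 0, 0.0075, 0.038, 0, 0.08], [0, 0, 0, 0.009, 0.044, 0, 0.08], [0, 0, 0, 0.01, 0.05, 0, 0.08], [0, 0, 0, 0.01, 0.052, 0, 0.08]]
  ]
}}

```text
time: 12.75
position: [0.6261, 0.0913, 0.0363]
tool_rot: [0.451, -0.544, 0.545, -0.452]
ft_force: [0.2, -3.7, 2.0]
grip_width: 0.0401
```

```bash
python3 mv.py -25 58 36 0 x;  python3 -c "
from rig import *
import cv2
for n in ('side','top'):
    im=camera(n)[:,:,::-1]; c=im[120:290,140:350] if n=='side' else im[70:240,130:350]
    cv2.imwrite(f'pics/{n}12.png',cv2.resize(c,None,fx=3.5,fy=3.5,interpolation=cv2.INTER_CUBIC))"
```

```text
t 12.75 q [-0.032  0.78   1.541  0.     0.818  0.153] pos [0.6261 0.0913 0.0363] gate [-25.2  49.4  36.3] F [ 0.2  -3.73  1.95] w 0.0401
[[-0.18  0.    0.98]
 [-0.98  0.   -0.18]
 [-0.   -1.    0.  ]]
  rv option [-0.   0.1 -0.2]
  rv option [ -0.2  -0.  179.8]
turn [-0.   0.1 -0.2] shift [ 0.0018  0.0084 -0.0003] target [0.6279 0.0997 0.036 ]
```

View pics/side12.png

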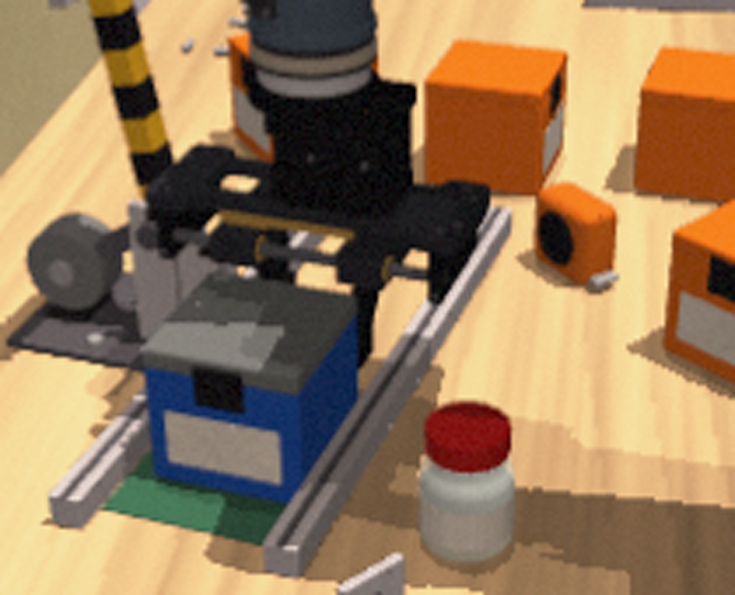

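View pics/top12.png

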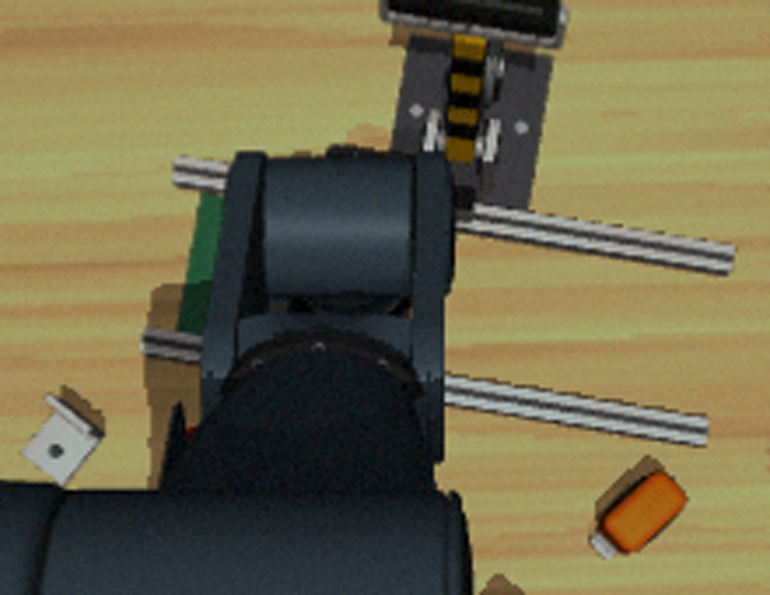

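```bash
python3 - <<'E'
from mv import *
print(w2g(g,ray("side",sz([(155,475),(293,500),(105,508),(268,541)]),0)).round(4))
print(w2g(g,ray("side",sz([(145,357),(302,392),(357,305),(200,272)]),.09)).round(4))
E
```

```text
[[ 0.0387  0.1566  0.    ]
 [-0.0466  0.1528  0.    ]
 [ 0.0514  0.1937  0.    ]
 [-0.0476  0.1911  0.    ]]
[[ 0.0304  0.1682  0.09  ]
 [-0.0639  0.1727  0.09  ]
 [-0.0597  0.0788  0.09  ]
 [ 0.0431  0.0722  0.09  ]]
```

The box front edge is at about y=0.153 in the gate frame and the pad's front edge at about 0.19, so the box centre is near 0.106. I'll push 9 mm more, then back off.

Emit:
{"name": "jog_arm", "arguments": {
  "increments": [
    [[0, 0, 0, 0.0005, 0.003, 0, 0.08], [0, 0, 0, 0.001, 0.006, 0, 0.08], [0, 0, 0, 0.0017, 0.0085, 0, 0.08], [0, 0, 0, 0.0017, 0.0085, 0, 0.08], [0, 0, 0, 0.0007, 0.003, 0, 0.08], [0, 0, 0, -0.002, -0.01, 0, 0.08], [0, 0, 0, -0.005, -0.025, 0, 0.08], [0, 0, 0, -0.0075, -0.04, 0, 0.08]]
  ]
}}

```text
time: 13.65
position: [0.6179, 0.0501, 0.036]
tool_rot: [0.451, -0.544, 0.544, -0.452]
ft_force: [0.1, -0.6, 0.3]
grip_width: 0.0397
```

```bash
python3 mv.py
```

```text
t 13.65 q [-0.1    0.769  1.576  0.002  0.796  0.085] pos [0.6179 0.0501 0.036 ] gate [-25.6   7.5  36. ] F [ 0.08 -0.56  0.28] w 0.0397
[[-0.19  0.    0.98]
 [-0.98  0.   -0.19]
 [-0.   -1.    0.  ]]
```

Emit:
{"name": "jog_arm", "arguments": {
  "increments": [
    [[0, 0, 0, -0.006, -0.03, 0, 0.08], [0, 0, 0, -0.014, -0.07, 0, 0.08], [0, 0, 0, -0.022, -0.11, 0.01, 0.08], [0, 0, 0, -0.026, -0.13, 0.05, 0.08], [0, 0, 0, -0.026, -0.13, 0.1, 0.08], [0, 0, 0, -0.03, -0.15, 0.14, 0.08], [0, 0, 0, -0.04, -0.19, 0.16, 0.08], [0, 0, 0, -0.05, -0.24, 0.16, 0.08]]
  ]
}}

```text
time: 14.45
position: [0.5694, -0.1909, 0.2004]
tool_rot: [0.45, -0.541, 0.547, -0.454]
ft_force: [0.6, -0.6, 0.5]
grip_width: 0.0397
```

Emit:
{"name": "jog_arm", "arguments": {
  "increments": [
    [[0, 0, 0, -0.02, -0.04, 0, 0.08], [0, 0, 0, -0.03, -0.08, 0, 0.08], [0, 0, 0, -0.03, -0.12, 0, 0.08], [0, 0, 0, -0.03, -0.12, 0, 0.08]]
  ]
}}

```text
time: 14.85
position: [0.5385, -0.318, 0.2007]
tool_rot: [0.448, -0.541, 0.55, -0.452]
ft_force: [0.4, 0.8, -0.2]
grip_width: 0.04
```

```bash
python3 mv.py;  python3 -c "
from rig import *
import cv2
for n in ('side','top'):
    im=camera(n)[:,:,::-1]; c=im[120:290,140:350] if n=='side' else im[70:240,130:350]
    cv2.imwrite(f'pics/{n}13.png',cv2.resize(c,None,fx=3.5,fy=3.5,interpolation=cv2.INTER_CUBIC))"
```

```text
t 14.85 q [-0.713  0.547  1.465  0.003  1.117 -0.524] pos [ 0.5385 -0.318   0.2007] gate [ -34.6 -369.1  200.7] F [ 0.37  0.8  -0.16] w 0.04
[[-0.19  0.01  0.98]
 [-0.98 -0.01 -0.19]
 [ 0.   -1.    0.01]]
```

View pics/side13.png

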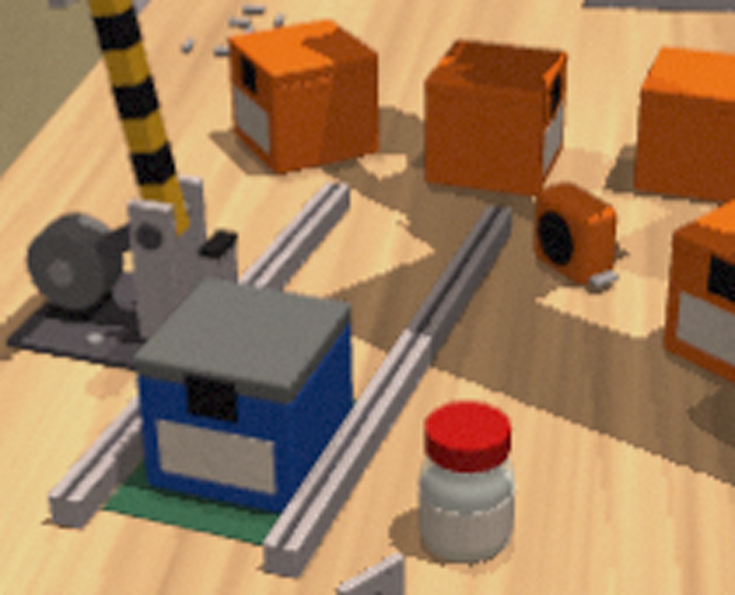

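View pics/top13.png

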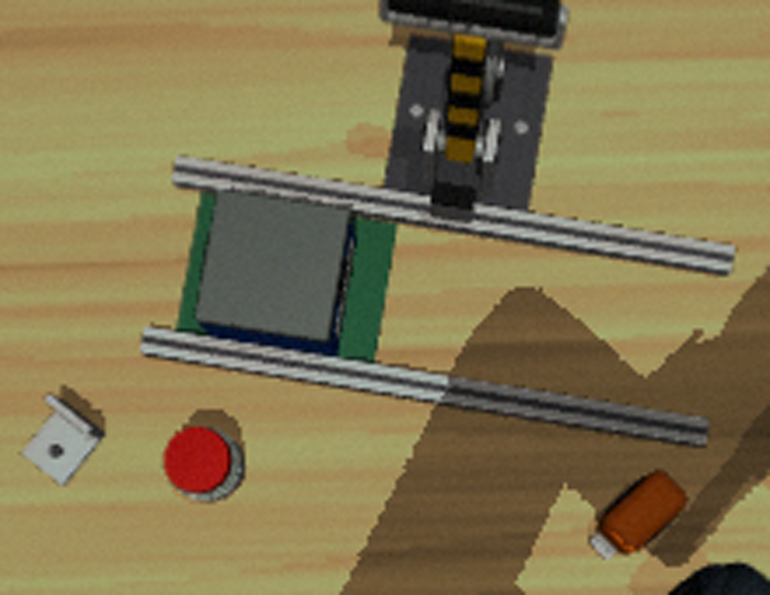

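```bash
python3 - <<'E'
from mv import *
L=w2g(g,ray("top",tz([(216,190),(355,210),(335,340),(197,320)]),.09));print(L.round(4),L.mean(0))
print(w2g(g,ray("side",sz([(148,482),(281,507),(105,508),(268,541)]),0)).round(4))
print(w2g(g,ray("top",tz([(648,512)]),.058)),w2g(g,ray("top",tz([(197,460)]),.075)))
print(get_obs()["joint_velocities"].round(3))
E
```

```text
[[ 0.04    0.1625  0.09  ]
 [ 0.0413  0.0643  0.09  ]
 [-0.051   0.0628  0.09  ]
 [-0.0525  0.1595  0.09  ]] [-0.00557512  0.11229063  0.09      ]
[[ 0.0395  0.164   0.    ]
 [-0.0427  0.1609  0.    ]
 [ 0.0514  0.1937  0.    ]
 [-0.0476  0.1911  0.    ]]
[[-0.13181048 -0.17177797  0.058     ]] [[-0.14738084  0.145004    0.075     ]]
[ 0.045 -0.009  0.027  0.004  0.007  0.004]
```

Emit:
{"name": "jog_arm", "arguments": {
  "increments": [
    [[0, 0, 0, 0, 0, 0, 0.08], [0, 0, 0, 0, 0, 0, 0.08], [0, 0, 0, 0, 0, 0, 0.08]]
  ]
}}

```text
time: 15.25
position: [0.5382, -0.3113, 0.2]
tool_rot: [0.449, -0.542, 0.546, -0.454]
ft_force: [0.2, -0.0, -0.0]
grip_width: 0.0403
```

```bash
python3 -c "
from rig import *
print(hand_in())"
```

```text
the job is handed in; nothing more can be done
None
```

The job is done and handed in at about 15 s. The barrier stands raised by itself and the blue box is wholly on the green pad.

- **Barrier:** I lifted it at the roller with the shut fingers tilted about 16°. The original 45° tilt would have run a wrist joint to its limit. The highest wrist reading during the lift was about 7 N, though I only read it at the end of each move. The barrier then carried on by itself to its upper stop and was still there in the last pictures.
- **Box:** I pushed it along the lane with two half-open fingers. The wrist readings were about 4–7 N, including up to 4 N upward, and the box stayed upright. I then pulled the fingers back clear of it.
- **Last checks:** The box centre measured at y ≈ 112 mm in the gate's frame. The pad centre is at 115 mm, and there is 27.5 mm to spare either way. Green pad shows at both ends of the box in the top view.
- **Other objects:** The jar and tape measured within about 1 mm of where they started. I checked the bracket only by eye in the top view, and it looks unmoved.
- **Small disagreement:** Side and top camera estimates differed by 2–3 mm on the gate's position, well inside the margins.

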